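# Sort out the swapped steamer things

### The arm

A 7-joint arm with a two-finger parallel gripper is mounted at the origin on the work surface. World frame = base frame: x ahead of the robot, y to its left, z up, the work surface at z = 0. Lengths are in m, angles in rad, forces in N, time in s.
With the tool pointing down it reaches from about 0.4 to 0.85 m from the base axis. Payload 10.4 kg.
Tool frame: the origin (TCP) lies midway between the tips of the shut fingers; the grasp point (between the pads) lies 19 mm behind it; z points along the fingers, y is the line along which they close (so a half turn about z gives the same grasp; the last joint's range is limited). The gripper opens to 87 mm and grips with 3 to 60 N. Pads are 19 mm wide; open, the fingers measure 117 mm over their backs; the gripper's body (75 mm by 190 mm) begins 51 mm behind the grasp point.
Start: joints at [-1.167, 0.332, -0.065, 1.46, 0.022, 1.35, -0.088], TCP at [0.259, 0.569, 0.223] pointing down, gripper open.
Joint ranges: [-2.6, 2.6], [-0.5, 2.12], [-1.47, 1.34], [0.16, 2.42], [-1.27, 4.41], [0.06, 2.06], [-2.6, 2.6]. Speed limits (rad/s): [2.22, 2.22, 2.79, 2.79, 3.14, 3.14, 3.14].

### API

Orientations are given as a unit quaternion [x, y, z, w].
In Python, from bench import r gives the robot as it stands.
- The arm moves only by the tool arm_command, never from a script. Its argument "moves" is one flat list of numbers, 4 for each row, row after row: the shift along the tool's x, y, z in cm, then the turn about the tool's z in degrees. A call has 1 to 12 rows; each row shifts and turns the commanded pose from where the row before left it, along the tool's axes as they then stand; what a row does not reach is not made up. A row lasts 1/12 s, in which the tool goes at most 41.7 mm and 7.16 degrees, less where a joint would pass 70% of its speed; a pose out of reach is approached as far as the arm can. A call with a gripper value outside its range is refused whole. "fingers" is the opening in per cent of the stroke, from 0 (shut) to 100 (fully open), set as the call begins (left out, the last holds). The fingers move at their own pace and stop on an object; "squeeze" is the grip in N (left out, the last holds). Time passes only in rows, so rows that do not move let the fingers close. It gives the time, the measured TCP pose, the force, the opening and the grip force at its end, in the units of the state.
- r.read_state(): the state, without advancing time (a new reading comes with each control period).
- r.camera(name): name is "side" or "top"; returns the picture (384x512x3 uint8, red, green, blue); there is no depth.
- r.camera_info(name): a dict with "fx", "fy", "cx", "cy" (pixels), "origin" and "attitude" of the camera in the world. Camera axes: x right, y up, looking along -z (the intrinsics and any distortion apply to the point x, -y, -z); pixel columns grow to the right and rows downward; lengths in m; the calibration is good to about 2 mm. A picture is of the moment at which its call begins. camera_info takes no time and is no camera call.
- r.close_job(): hands the job in; it is judged then, once.
The state is a dict: "time": time; "joint_positions": joint angles; "joint_vel": joint speeds; "joint_torque": joint torques, N m; "ee_pos": TCP position; "eef_rot": TCP orientation; "ft_force": force on the tool from outside, world axes, zero at the start; "torque": the same for the moment, N m; "width": finger opening in m; "grip_force": force on a finger pad.
Only numpy, scipy, OpenCV 4.12 (cv2) and the standard library are available. Lean on these libraries where they do the work, as an engineer would, in place of code of your own. Each camera call takes 0.05 s, during which the arm holds its last target. There are 200 camera calls.

### The job

The steaming things on this shelf have all been put back on the wrong pads: rearrange them so that the glass jar stands in the middle of the round cork mat, the wide bamboo tier on the square slatted board, the small bamboo tier on the six-sided tile and the aluminium steamer base on the oblong rubber mat, each upright and centred on its pad. All four of those pads are taken, so use the empty eight-sided tile to park a thing on the way. Do not tip anything over, set the glass jar down gently, and leave the little white cup where it is.

Things in the scene. Friction and masses are not known exactly. Their poses are not given: they have to be found in the camera images.
- jar: Clear glass swing-top jar, 117 mm tall, 0.27-0.47 kg: body 66 mm across up to 66 mm high, orange seal 51 mm across at 84-87 mm, glass lid 48 mm across at 87-112 mm. Wire clasp loops stand out 33 mm on its -x and +x sides at 75-98 mm, a wire crosses the lid along x: grip the lid across y, 104-107 mm up. Starts on a wrong pad. Origin: centre of underside, z up.
- wide_tier: The wider of two round bamboo steamer tiers: open hoop 116 mm across, 36 mm high, slatted floor, straight carrying bar bridging it along its x axis, 14 mm wide (y), 12 mm deep, bar centre 66 mm above the underside. Grip the bar's middle across y. About 0.18 kg. Starts on a wrong pad. Origin: centre of underside, z up.
- small_tier: The smaller bamboo steamer tier: hoop 84 mm across, 32 mm high, slatted floor, carrying bar along its x axis, 14 mm wide (y), 12 mm deep, bar centre 60 mm above the underside. Grip the bar's middle across y. About 0.10 kg. Starts on a wrong pad. Origin: centre of underside, z up.
- steamer_base: Low round aluminium steamer base, 114 mm across, 45 mm high, perforated top with a black round lifting knob in its middle, 26 mm across, 58 to 79 mm above the underside (grip at 68 mm, from any side). About 0.30 kg. Starts on a wrong pad. Origin: centre of underside, z up.
- cork_mat: Round cork mat, 130 mm across: home of the glass jar. Fixed, 6 mm thick, lying flat on the surface; origin at the centre of its underside (its top is at z = 0.006), z up.
- slat_board: Square slatted wooden board, 120 mm by 120 mm: home of the wide bamboo tier. Fixed, 6 mm thick, lying flat on the surface; origin at the centre of its underside (its top is at z = 0.006), z up.
- hex_tile: Six-sided terracotta tile, 121 mm across its flats: home of the small bamboo tier. Fixed, 6 mm thick, lying flat on the surface; origin at the centre of its underside (its top is at z = 0.006), z up.
- rubber_mat: Oblong dark rubber mat, 150 mm (x) by 110 mm (y): home of the aluminium steamer base. Fixed, 6 mm thick, lying flat on the surface; origin at the centre of its underside (its top is at z = 0.006), z up.
- oct_tile: Eight-sided white glazed tile, 121 mm across its flats: the spare place, empty at the start. Fixed, 6 mm thick, lying flat on the surface; origin at the centre of its underside (its top is at z = 0.006), z up.
- cup: Small white ceramic cup without a handle, 52 mm across and 62 mm tall, standing loose between the pads nearest the robot; to be left alone. Origin at the centre of its underside, z up.
Mind the look-alikes: they are no part of the job. Leave any orange look-alike of the wide_tier alone. Leave any pink look-alike of the small_tier alone.

How it is judged:
By the outcome, as a careful person would: the job done as asked, in the order asked, and still so for the second after the job is handed in, with the robot touching nothing.
It also fails if it takes over 144 s, if anything falls off the work surface, if the arm or the gripper's body presses on something with over 40 N, if the wrist force passes 120 N, or if a joint passes its speed limit or range.

## Working session

There is one attempt and no reset: what is moved stays moved. The work goes in short steps, Python scripts to look and compute and a tool call to move; the robot and the scene stay as the last step left them, time stands still between calls to the robot, and variables do not carry over. Pictures are saved under pics/ and viewed, at most 14 in all, crops included, and the job is handed in when it is done.

Besides the shell and the picture viewer there is one more tool, called by a JSON object that holds its "fn" and its "kwargs". arm_command: Moves the arm, as the interface text tells. Its arguments: {"type":"object","properties":{"moves":{"type":"array"},"fingers":{"type":"number"},"squeeze":{"type":"number"}},"required":["moves"]}

```bash
mkdir -p pics; ls; python3 - <<'E'
from bench import r
import cv2
for n in("top","side"):
    cv2.imwrite(f"pics/{n}0.png",r.camera(n)[:,:,::-1]); print(r.camera_info(n))
s=r.read_state();print(s)
E
```

```text
pics
{'fx': 356.28358133319557, 'fy': 356.28358133319557, 'cx': 253.58008090266316, 'cy': 194.06126079180947, 'origin': array([0.30064121, 0.00606481, 1.08477987]), 'attitude': array([ 0.05488399, -0.04431326, -0.70510961,  0.70558098])}
{'fx': 409.68019866105834, 'fy': 409.68019866105834, 'cx': 258.5632677845059, 'cy': 184.87442059194046, 'origin': array([ 0.22521246, -0.63978264,  0.84487824]), 'attitude': array([ 0.33580024, -0.0589666 , -0.13552764,  0.93026523])}
{'time': 0.1, 'joint_positions': array([-1.16659988,  0.33278011, -0.06473003,  1.46084445,  0.02159517,
        1.34992016, -0.08847844]), 'joint_vel': array([ 1.33936448e-05, -1.55336135e-03, -4.76162823e-04, -3.69242288e-03,
        2.68580983e-04,  9.83051597e-04, -8.28712618e-05]), 'joint_torque': array([ 1.53977166e-03, -6.24545717e+01,  2.49230635e-02, -3.90714312e+01,
       -6.14569592e-02,  3.67059745e-02,  3.92703350e-05]), 'ee_pos': array([0.25856428, 0.56862467, 0.22185757]), 'eef_rot': array([ 2.11749070e-01,  9.77323865e-01, -6.18332798e-04, -1.11783852e-04]), 'ft_force': array([ 0.31320452, -0.22866402,  0.55470875]), 'torque': array([0.01136145, 0.06593776, 0.06098729]), 'grip_force': 0.0, 'width': 0.0873250305843471}
```

View pics/top0.png

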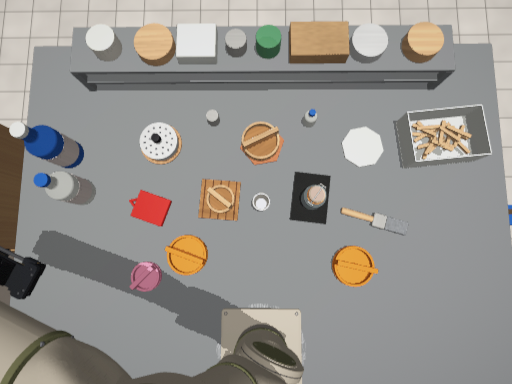

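View pics/side0.png

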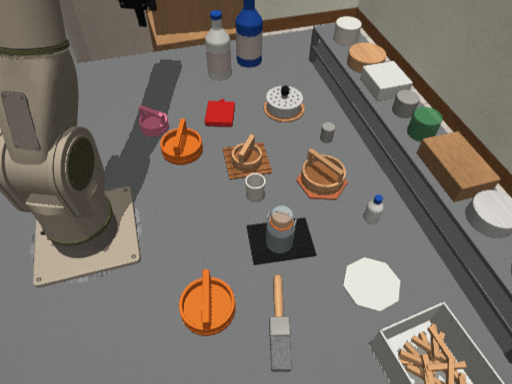

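The top view shows the steamer base on the cork at (160,140), the wide tier on the hex tile at (262,140), the small tier on the slat board at (220,199) and the jar on the rubber mat at (315,195). The oct tile is empty at (362,147) and the cup is at (261,202).

Possible mix-ups:
- Wide tier: orange hoops at (187,255) and (354,267).
- Small tier: pink hoop at (146,277).
- Jar: small bottle at (311,116).
- Steamer base: none.

By description I pick the bamboo-coloured ones on the pads. I'll check them in one crop.

```bash
cat > h.py <<'E'
import numpy as np, cv2
from scipy.spatial.transform import Rotation as R
from bench import r
class Cam:
    def __init__(s,n):
        i=r.camera_info(n); s.K=(i["fx"],i["fy"],i["cx"],i["cy"]); s.o=np.array(i["origin"]); s.R=R.from_quat(i["attitude"]).as_matrix(); s.n=n
    def ray(s,u,v):
        fx,fy,cx,cy=s.K; return s.R@np.array([(u-cx)/fx,-(v-cy)/fy,-1.])
    def w(s,u,v,z):
        d=s.ray(u,v); return s.o+d*(z-s.o[2])/d[2]
    def px(s,p):
        fx,fy,cx,cy=s.K; q=s.R.T@(np.array(p)-s.o); return np.array([cx-fx*q[0]/q[2],cy+fy*q[1]/q[2]])
T=Cam("top"); S=Cam("side")
def rect(cam,img,x0,x1,y0,y1,z,ppm=1000):
    "rectified ortho view of plane z; up=+x, right=-y"
    c=[(x1,y1),(x1,y0),(x0,y0),(x0,y1)]
    W,H=int((y1-y0)*ppm),int((x1-x0)*ppm)
    M=cv2.getPerspectiveTransform(np.float32([cam.px((*p,z)) for p in c]),np.float32([(0,0),(W,0),(W,H),(0,H)]))
    return cv2.warpPerspective(img,M,(W,H),flags=cv2.INTER_CUBIC)
E
python3 - <<'E'
from h import *
t=cv2.imread("pics/top0.png");s=cv2.imread("pics/side0.png")
for n,p in dict(base=(157,139),wide=(261,138),small=(220,198),jar=(316,189),oct=(362,147),cup=(261,202),shelf=(262,85),o1=(187,255),o2=(354,267)).items(): print(n,T.w(*p,.006)[:2].round(3))
a=cv2.resize(t[100:235,125:390],None,fx=3,fy=3,interpolation=cv2.INTER_CUBIC)
cv2.imwrite("pics/c1.png",a)
cv2.imwrite("pics/c2.png",cv2.resize(s[75:270,210:410],None,fx=3,fy=3,interpolation=cv2.INTER_CUBIC))
E
```

```text
base [0.628 0.326]
wide [ 0.63  -0.001]
small [0.441 0.125]
jar [ 0.469 -0.168]
oct [ 0.6   -0.314]
cup [ 0.429 -0.   ]
shelf [ 0.805 -0.004]
o1 [0.269 0.221]
o2 [ 0.235 -0.275]
```

View pics/c1.png

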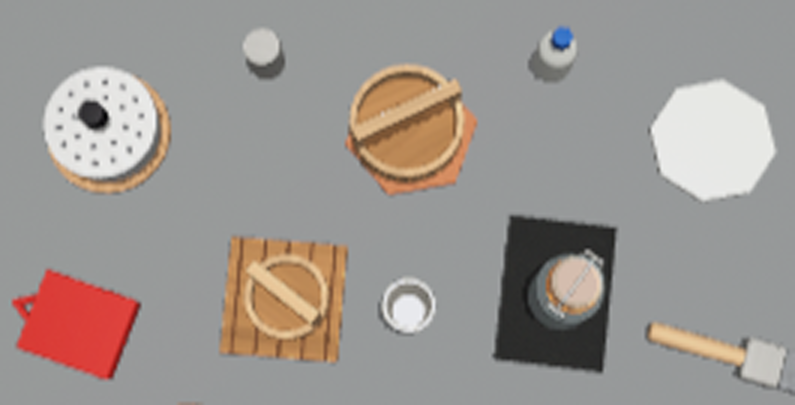

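View pics/c2.png

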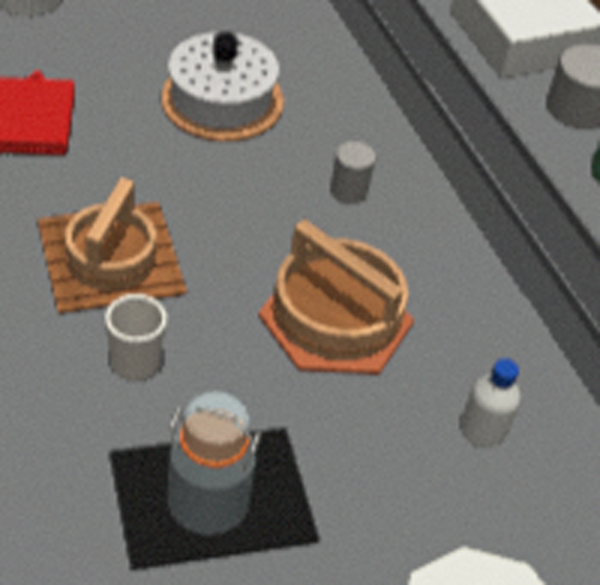

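The crop confirms the four targets: all upright on their pads and in natural colours. The crop positions are base knob (93,114), wide bar (408,111), small bar (283,292) and jar lid (577,280). Next I'll get metric positions.

```bash
python3 - <<'E'
from h import *
def t(x,y,z): return T.w((x+.5)/3-.5+125,(y+.5)/3-.5+100,z)[:2]
def s(x,y,z): return S.w((x+.5)/3-.5+210,(y+.5)/3-.5+75,z)[:2]
P=lambda n,v:print(n,np.round(v,4).tolist())
def sq(c,n):
    c=np.array(c); P(n,c.mean(0)); d=c[0]-c[3]; P(n+' deg',np.degrees(np.arctan2(d[1],d[0]))); P(n+' sides',[np.linalg.norm(c[i]-c[i-1]) for i in range(4)])
sq([t(*p,.006) for p in [(511,215),(617,227),(603,371),(494,358)]],'rubber')
sq([s(*p,.006) for p in [(110,451),(289,429),(318,541),(130,569)]],'rubberS')
sq([t(*p,.006) for p in [(233,236),(348,246),(338,362),(220,354)]],'slat')
sq([s(*p,.006) for p in [(38,218),(160,205),(186,293),(59,311)]],'slatS')
def hexa(v,n):
    v=np.array(v); P(n,[(v[0]+v[3])/2, v[0]+v[2]-v[1], v[1]+v[3]-v[2]]); P(n+' d',[np.linalg.norm(v[0]-v[3])])
hexa([t(*p,.006) for p in [(346,145),(391,195),(458,182),(477,123)]],'hex')
hexa([s(*p,.006) for p in [(258,313),(297,370),(380,373),(412,320)]],'hexS')
im=cv2.imread("pics/top0.png"); sd=cv2.imread("pics/side0.png")
def blob(im,box,f,z,cam):
    x0,y0,x1,y1=box; m=f(im[y0:y1,x0:x1].astype(int)).astype(np.uint8)
    n,l,st,c=cv2.connectedComponentsWithStats(m); k=1+st[1:,4].argmax(); u,v=c[k]; ys,xs=np.where(l==k)
    return cam.w(u+x0,v+y0,z)[:2],st[k,4],np.c_[xs+x0,ys+y0].astype(float)
P('oct',blob(im,(335,120,390,175),lambda a:a.min(2)>190,.006,T)[0])
P('octS',blob(sd,(335,250,405,315),lambda a:a.min(2)>190,.006,S)[0])
k=lambda a:a.max(2)<60
p,a,_=blob(im,(145,125,170,150),k,.078,T);P('knobT',p);print(a)
p,a,_=blob(sd,(275,80,295,103),k,.0745,S);P('knobS',p);print(a)
# cork circle fit, outer boundary, R=65
from scipy.optimize import least_squares
for cam,I,b,c0 in((T,im,(130,110,190,170),(.62,.32)),(S,sd,(255,75,310,125),(.62,.32))):
    _,a,px=blob(I,b,lambda a:a[:,:,2]-a[:,:,0]>45,.006,cam)
    w=np.array([cam.w(u,v,.006)[:2] for u,v in px]); 
    h=w[cv2.convexHull(w.astype(np.float32),returnPoints=False)[:,0]]
    f=least_squares(lambda q:np.hypot(*(h-q).T)-.065,c0,loss='soft_l1',f_scale=.002);P('cork '+cam.n,f.x);print(a,np.abs(f.fun).mean())
# bars: ends centreline top face
def bar(a,b,z,n,f):
    a,b=f(*a,z),f(*b,z);d=a-b;P(n,(a+b)/2);P(n+' deg/len',[np.degrees(np.arctan2(d[1],d[0])),np.linalg.norm(d)])
bar((458,89),(357,133),.078,'wide',t); bar((297,229),(404,291),.078,'wideS',s)
bar((251,266),(317,317),.072,'small',t); bar((126,183),(96,245),.072,'smallS',s)
P('wide bar mask',0)
bar((593,257),(557,310),.092,'jar clasps',t); bar((176,418),(256,442),.092,'jar claspsS',s)
P('lid',t(577,280,.117)); P('lidS',s(217,412,.118))
P('seal S',s(214,437,.092)); P('cup',t(407,303,.055))
E
```

```text
rubber [0.4439, -0.1499]
rubber deg -7.4639
rubber sides [0.1481, 0.1089, 0.1483, 0.11]
rubberS [0.4449, -0.1533]
rubberS deg 82.1313
rubberS sides [0.1099, 0.151, 0.1076, 0.1488]
slat [0.4368, 0.1263]
slat deg -4.9592
slat sides [0.1218, 0.1188, 0.1192, 0.1199]
slatS [0.4391, 0.1229]
slatS deg 85.2865
slatS sides [0.1203, 0.1191, 0.1163, 0.1172]
hex [[0.6097, -0.0031], [0.6117, -0.0042], [0.6078, -0.0021]]
hex d [0.1382]
hexS [[0.6125, -0.0055], [0.6154, -0.0056], [0.6096, -0.0055]]
hexS d [0.1387]
oct [0.6026, -0.3147]
octS [0.6037, -0.319]
knobT [0.6086, 0.3086]
49
knobS [0.6122, 0.3062]
63
cork top [0.614, 0.3142]
204 0.0007707843345440405
cork side [0.6147, 0.3098]
214 0.0007073556258724896
wide [0.6122, 0.0012]
wide deg/len [-65.9051, 0.1077]
wideS [0.6162, -0.0035]
wideS deg/len [122.854, 0.1105]
small [0.4359, 0.1199]
small deg/len [52.4212, 0.0808]
smallS [0.4368, 0.112]
smallS deg/len [55.2237, 0.0825]
wide bar mask 0
jar clasps [0.4407, -0.1552]
jar clasps deg/len [-34.7587, 0.0609]
jar claspsS [0.4435, -0.1495]
jar claspsS deg/len [143.3743, 0.0628]
lid [0.4403, -0.1529]
lidS [0.4421, -0.1516]
seal S [0.4402, -0.1553]
cup [0.4268, 0.0019]
```

```bash
cat > g.py <<'E'
import sys; from h import *
def go(x,y,z,psi=None):
    s=r.read_state(); p=s["ee_pos"]; M=R.from_quat(s["eef_rot"]).as_matrix(); ps=np.degrees(np.arctan2(M[1,1],M[0,1]))
    d=np.array([x,y,z])-p; turn=0 if psi is None else (ps-psi+90)%180-90
    print("t %.1f tcp %s psi %.1f tilt %.2f w %.4f F %s"%(s["time"],p.round(4),ps,np.degrees(np.arccos(-M[2,2])),s["width"],s["ft_force"].round(1)))
    print("shift first cm",(M.T@d*100).round(2),"turn",round(turn,1)," | turned-first cm",((M@R.from_euler('z',turn,degrees=True).as_matrix()).T@d*100).round(2), "j7",s["joint_positions"][6].round(2))
a=[float(v) for v in sys.argv[1:]]; go(*a)
E
python3 g.py .610 .3075 .16
```

```text
t 0.1 tcp [0.2586 0.5686 0.2219] psi 65.6 tilt 0.07 w 0.0873 F [ 0.3 -0.2  0.6]
shift first cm [-42.8   -9.22   6.2 ] turn 0  | turned-first cm [-42.8   -9.22   6.2 ] j7 -0.09
```

{"fn": "arm_command", "kwargs": {"moves": [-3.3,-0.7,0,0,-3.6,-0.8,0.5,0,-3.6,-0.8,0.5,0,-3.6,-0.8,0.5,0,-3.6,-0.8,0.5,0,-3.6,-0.8,0.5,0,-3.6,-0.8,0.5,0,-3.6,-0.8,0.5,0,-3.6,-0.8,0.5,0,-3.6,-0.8,0.5,0,-3.6,-0.7,0.5,0,-3.5,-0.8,0.5,0], "fingers": 100, "squeeze": 30}}

```text
time: 1.1
ee_pos: [0.6106, 0.3048, 0.1669]
eef_rot: [0.212, 0.977, -0.0, -0.0]
ft_force: [-0.7, 0.8, -0.1]
width: 0.0871
grip_force: 0.0
```

```bash
python3 g.py .610 .3075 .056
```

```text
t 1.1 tcp [0.6106 0.3048 0.1669] psi 65.5 tilt 0.03 w 0.0871 F [-0.7  0.8 -0.1]
shift first cm [ 0.16  0.22 11.09] turn 0  | turned-first cm [ 0.16  0.22 11.09] j7 0.66
```

{"fn": "arm_command", "kwargs": {"moves": [0.1,0.2,1.5,0,0,0,2,0,0,0,2,0,0,0,2,0,0,0,1.6,0,0,0,1,0,0,0,0.6,0,0,0,0.3,0,0,0,0,0,0,0,0,0]}}

```text
time: 1.93
ee_pos: [0.6098, 0.3087, 0.0584]
eef_rot: [0.212, 0.977, 0.0, 0.0]
ft_force: [0.1, 0.9, 0.1]
width: 0.0868
grip_force: 0.0
```

{"fn": "arm_command", "kwargs": {"moves": [0,0,0,0,0,0,0,0,0,0,0,0,0,0,0,0,0,0,0,0,0,0,0,0,0,0,0,0,0,0,0,0,0,0,0,0,0,0,0,0], "fingers": 0, "squeeze": 30}}

```text
time: 2.77
ee_pos: [0.6093, 0.3085, 0.0575]
eef_rot: [0.212, 0.977, 0.0, -0.0]
ft_force: [0.2, 0.4, -1.3]
width: 0.0279
grip_force: 0.0
```

{"fn": "arm_command", "kwargs": {"moves": [0,0,0,0,0,0,0,0,0,0,0,0,0,0,-0.5,0,0,0,-1,0,0,0,-1.5,0,0,0,-2,0,0,0,-2,0,0,0,-2,0,0,0,-1.5,0,0,0,-1,0]}}

```text
time: 3.68
ee_pos: [0.6098, 0.3085, 0.1753]
eef_rot: [0.212, 0.977, 0.001, 0.001]
ft_force: [0.5, -0.5, -3.3]
width: 0.0249
grip_force: 30.0
```

```bash
python3 g.py .603 -.317 .17; python3 - <<'E'
from h import *
a=cv2.resize(r.camera("side")[60:140,220:340,::-1],None,fx=4,fy=4)
b=cv2.resize(r.camera("top")[100:180,110:230,::-1],None,fx=4,fy=4)
cv2.imwrite("pics/l1.png",np.vstack([a,b])[:600])
E
```

```text
t 3.7 tcp [0.6098 0.3085 0.1753] psi 65.5 tilt 0.13 w 0.0249 F [ 0.5 -0.5 -3.3]
shift first cm [-25.28 -57.22   0.46] turn 0  | turned-first cm [-25.28 -57.22   0.46] j7 0.65
```

View pics/l1.png

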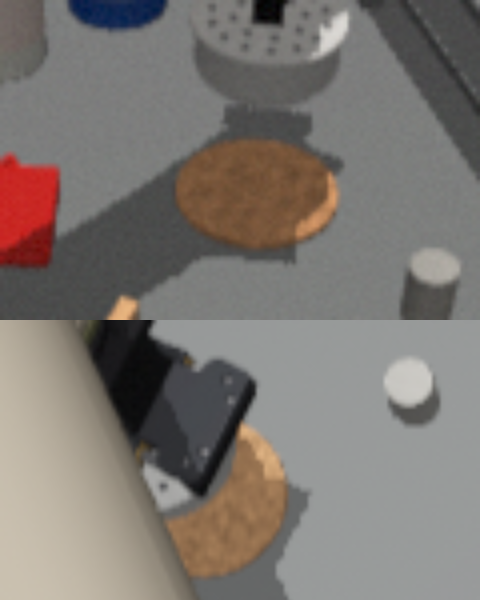

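The base is held level and the cork is now bare. I'll carry it to the oct tile.

{"fn": "arm_command", "kwargs": {"moves": [-0.5,-1.1,0,0,-1.1,-2.5,0,0,-1.1,-2.5,0,0,-1.1,-2.5,0,0,-1.1,-2.5,0,0,-1.1,-2.5,0,0,-1.1,-2.5,0,0,-1.1,-2.5,0,0,-1.1,-2.5,0,0,-1.1,-2.5,0,0,-1.1,-2.5,0,0,-1.1,-2.5,0,0]}}

```text
time: 4.78
ee_pos: [0.6042, -0.0065, 0.171]
eef_rot: [0.212, 0.977, -0.0, -0.001]
ft_force: [0.6, -0.4, -3.5]
width: 0.025
grip_force: 30.0
```

{"fn": "arm_command", "kwargs": {"moves": [-1.1,-2.5,0,0,-1.1,-2.5,0,0,-1.1,-2.5,0,0,-1.1,-2.5,0,0,-1.1,-2.5,0,0,-1.1,-2.5,0,0,-1.1,-2.5,0,0,-1.1,-2.5,0,0,-1.1,-2.5,0,0,-1.1,-2.5,0,0,-1.1,-2.5,0,0,-0.6,-1.1,0,0]}}

```text
time: 5.78
ee_pos: [0.5997, -0.3221, 0.1709]
eef_rot: [0.214, 0.977, -0.001, -0.001]
ft_force: [-1.3, -0.8, -3.0]
width: 0.0251
grip_force: 30.0
```

{"fn": "arm_command", "kwargs": {"moves": [0,0,0,0,0,0,0,0,0,0,0,0]}}

```text
time: 6.03
ee_pos: [0.6027, -0.3156, 0.1716]
eef_rot: [0.211, 0.977, 0.001, -0.001]
ft_force: [0.8, 0.6, -3.4]
width: 0.0248
grip_force: 30.0
```

```bash
python3 g.py .603 -.317 .060
```

```text
t 6.0 tcp [ 0.6027 -0.3156  0.1716] psi 65.6 tilt 0.11 w 0.0248 F [ 0.8  0.6 -3.4]
shift first cm [-0.1  -0.13 11.16] turn 0  | turned-first cm [-0.1  -0.13 11.16] j7 1.68
```

{"fn": "arm_command", "kwargs": {"moves": [-0.1,-0.1,1.2,0,0,0,2,0,0,0,2,0,0,0,2,0,0,0,1.5,0,0,0,1,0,0,0,0.6,0,0,0,0.4,0,0,0,0.3,0,0,0,0.2,0,0,0,0.2,0,0,0,0,0]}}

```text
time: 7.03
ee_pos: [0.6035, -0.3183, 0.0587]
eef_rot: [0.212, 0.977, 0.0, 0.0]
ft_force: [-0.2, 0.4, -3.0]
width: 0.0249
grip_force: 30.0
```

{"fn": "arm_command", "kwargs": {"moves": [0,0,0,0,0,0,0,0]}}

```text
time: 7.2
ee_pos: [0.6036, -0.3184, 0.0589]
eef_rot: [0.212, 0.977, -0.0, 0.0]
ft_force: [0.6, -0.7, -3.0]
width: 0.0247
grip_force: 30.0
```

{"fn": "arm_command", "kwargs": {"moves": [0,0,0.1,0,0,0,0.1,0,0,0,0,0]}}

```text
time: 7.45
ee_pos: [0.6037, -0.3184, 0.0575]
eef_rot: [0.212, 0.977, 0.0, 0.0]
ft_force: [-2.1, 1.4, 3.9]
width: 0.0247
grip_force: 30.0
```

{"fn": "arm_command", "kwargs": {"moves": [0,0,0,0,0,0,0,0,0,0,0,0,0,0,0,0,0,0,0,0,0,0,-0.5,0,0,0,-1.5,0,0,0,-2.5,0,0,0,-3,0,0,0,-3,0,0,0,-2,0], "fingers": 100}}

```text
time: 8.37
ee_pos: [0.6039, -0.3189, 0.1852]
eef_rot: [0.212, 0.977, -0.0, 0.002]
ft_force: [-0.4, -0.0, 0.6]
width: 0.0852
grip_force: 0.0
```

```bash
python3 g.py .4415 -.153 .17 54.5
```

```text
t 8.4 tcp [ 0.6039 -0.3189  0.1852] psi 65.5 tilt 0.18 w 0.0852 F [-0.4 -0.   0.6]
shift first cm [21.66  8.37  1.45] turn 11.0  | turned-first cm [22.86  4.07  1.45] j7 1.68
```

{"fn": "arm_command", "kwargs": {"moves": [1.2,0.4,0,0,2.5,1,0,0,2.5,1,0,0,2.5,1,0,0,2.5,1,0,0,2.5,1,0,0,2.5,1,0,0,2.5,1,0,0,2,0.6,0,0,1,0.4,0,0,0,0,0,5.5,0,0,0,5.5]}}

```text
time: 9.37
ee_pos: [0.4407, -0.1518, 0.1822]
eef_rot: [0.306, 0.952, 0.0, 0.001]
ft_force: [-0.2, 0.9, 0.1]
width: 0.0871
grip_force: 0.0
```

{"fn": "arm_command", "kwargs": {"moves": [0,0,0,0,0,0,0,0]}}

```text
time: 9.53
ee_pos: [0.4409, -0.1524, 0.1818]
eef_rot: [0.303, 0.953, 0.0, 0.0]
ft_force: [-0.2, 0.2, 0.5]
width: 0.087
grip_force: 0.0
```

```bash
python3 g.py .4415 -.153 .0935 54.5;python3 - <<'E'
from h import *
a=cv2.resize(r.camera("side")[170:270,230:350,::-1],None,fx=5,fy=5,interpolation=cv2.INTER_CUBIC)
cv2.imwrite("pics/j1.png",a)
E
```

```text
t 9.5 tcp [ 0.4409 -0.1524  0.1818] psi 54.7 tilt 0.03 w 0.0870 F [-0.2  0.2  0.5]
shift first cm [-0.08 -0.02  8.83] turn 0.2  | turned-first cm [-0.08 -0.02  8.83] j7 1.19
```

View pics/j1.png

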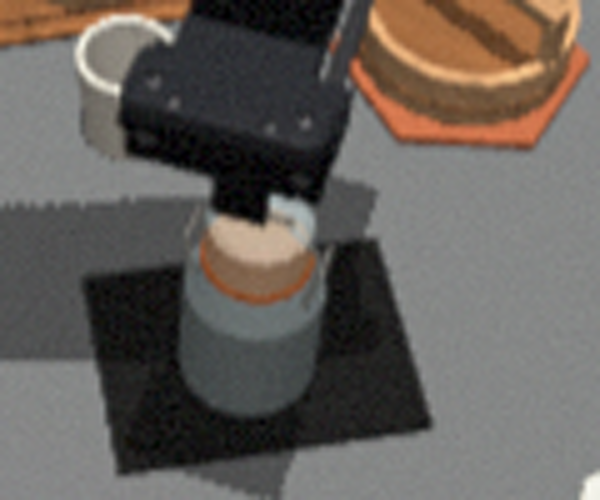

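The gripper is centred over the jar, with one finger on each side of the lid clear of the clasps. I'll go down and grip gently.

{"fn": "arm_command", "kwargs": {"moves": [-0.1,0,1,0,0,0,1.5,0,0,0,1.8,0,0,0,1.8,0,0,0,1.2,0,0,0,0.8,0,0,0,0.5,0,0,0,0.3,0,0,0,0,0,0,0,0,0]}}

```text
time: 10.42
ee_pos: [0.4418, -0.1527, 0.0929]
eef_rot: [0.304, 0.953, 0.0, 0.0]
ft_force: [0.4, -0.1, 0.3]
width: 0.087
grip_force: 0.0
```

{"fn": "arm_command", "kwargs": {"moves": [0,0,0,0,0,0,0,0,0,0,0,0,0,0,0,0,0,0,0,0,0,0,0,0,0,0,0,0,0,0,0,0], "fingers": 0, "squeeze": 25}}

```text
time: 11.08
ee_pos: [0.4411, -0.1533, 0.0926]
eef_rot: [0.305, 0.952, -0.0, -0.0]
ft_force: [-1.7, -3.4, 4.0]
width: 0.0486
grip_force: 38.3
```

{"fn": "arm_command", "kwargs": {"moves": [0,0,0,0,0,0,-0.4,0,0,0,-0.8,0,0,0,-1.2,0,0,0,-1.6,0,0,0,-1.8,0,0,0,-1.8,0,0,0,-1.6,0,0,0,-1.2,0,0,0,-0.6,0]}}

```text
time: 11.92
ee_pos: [0.442, -0.1522, 0.2044]
eef_rot: [0.304, 0.953, 0.001, 0.001]
ft_force: [0.2, -0.3, -4.6]
width: 0.0482
grip_force: 38.7
```

```bash
python3 g.py .614 .312 .19
```

```text
t 11.9 tcp [ 0.442  -0.1522  0.2044] psi 54.6 tilt 0.13 w 0.0482 F [ 0.2 -0.3 -4.6]
shift first cm [12.9  47.79  1.5 ] turn 0  | turned-first cm [12.9  47.79  1.5 ] j7 1.18
```

{"fn": "arm_command", "kwargs": {"moves": [0.3,0.9,0,0,0.6,2.2,0,0,0.6,2.2,0,0,0.6,2.2,0,0,0.6,2.2,0,0,0.6,2.2,0,0,0.6,2.2,0,0,0.6,2.2,0,0,0.6,2.2,0,0,0.6,2.2,0,0,0.6,2.2,0,0,0.6,2.2,0,0]}}

```text
time: 12.92
ee_pos: [0.5302, 0.0941, 0.2013]
eef_rot: [0.304, 0.953, -0.0, -0.001]
ft_force: [-0.1, 0.2, -4.5]
width: 0.048
grip_force: 38.7
```

{"fn": "arm_command", "kwargs": {"moves": [0.6,2.2,0,0,0.6,2.2,0,0,0.6,2.2,0,0,0.6,2.2,0,0,0.6,2.2,0,0,0.6,2.2,0,0,0.6,2.2,0,0,0.6,2.2,0,0,0.6,2.2,0,0,0.4,2,0,0,0.2,1,0,0,0,0,0,0]}}

```text
time: 13.92
ee_pos: [0.6126, 0.3164, 0.2001]
eef_rot: [0.303, 0.953, -0.0, -0.002]
ft_force: [-0.9, 0.2, -3.7]
width: 0.0477
grip_force: 38.8
```

{"fn": "arm_command", "kwargs": {"moves": [0,0,0,0,0,0,0,0]}}

```text
time: 14.08
ee_pos: [0.6137, 0.3117, 0.2017]
eef_rot: [0.305, 0.952, -0.001, -0.0]
ft_force: [0.2, -1.6, -3.8]
width: 0.0481
grip_force: 38.7
```

```bash
python3 g.py .614 .312 .096; python3 - <<'E'
from h import *
im=r.camera("side")
from scipy.optimize import least_squares
I=im.astype(int); m=((I[:,:,0]-I[:,:,2]>30)).astype(np.uint8); m[:80]=0;m[130:]=0;m[:,:255]=0;m[:,310:]=0
ys,xs=np.where(m); w=np.array([S.w(u,v,.006)[:2] for u,v in zip(xs,ys)],np.float32)
h=cv2.convexHull(w)[:,0]
f=least_squares(lambda q:np.hypot(*(h-q).T)-.065,(.61,.31),loss='soft_l1',f_scale=.002);print(f.x,np.abs(f.fun).max(),len(xs))
cv2.imwrite("pics/j2.png",cv2.resize(im[30:140,230:340,::-1],None,fx=5,fy=5,interpolation=cv2.INTER_CUBIC))
E
```

```text
t 14.1 tcp [0.6137 0.3117 0.2017] psi 54.5 tilt 0.09 w 0.0481 F [ 0.2 -1.6 -3.8]
shift first cm [-1.000e-02  6.000e-02  1.057e+01] turn 0  | turned-first cm [-1.000e-02  6.000e-02  1.057e+01] j7 0.42
[0.61469594 0.30906583] 0.0020315268360807937 882
```

View pics/j2.png

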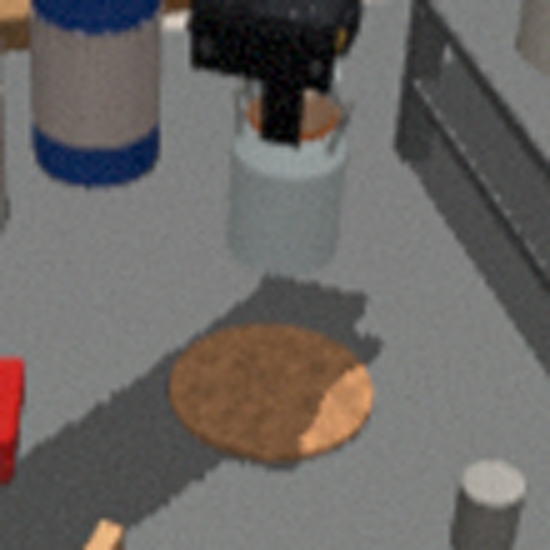

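The jar hangs upright over the bare cork. I'll lower it slowly.

{"fn": "arm_command", "kwargs": {"moves": [0,0,0.8,0,0,0,1.3,0,0,0,1.5,0,0,0,1.5,0,0,0,1.5,0,0,0,1.2,0,0,0,0.8,0,0,0,0.5,0,0,0,0.4,0,0,0,0.3,0,0,0,0.3,0,0,0,0,0]}}

```text
time: 15.13
ee_pos: [0.6141, 0.3125, 0.1014]
eef_rot: [0.304, 0.953, 0.0, -0.0]
ft_force: [-0.0, 0.3, -4.2]
width: 0.0481
grip_force: 38.7
```

{"fn": "arm_command", "kwargs": {"moves": [0,0,0.1,0,0,0,0.1,0,0,0,0.1,0,0,0,0.1,0,0,0,0.1,0,0,0,0,0]}}

```text
time: 15.63
ee_pos: [0.6141, 0.3124, 0.0963]
eef_rot: [0.304, 0.953, -0.0, -0.0]
ft_force: [0.1, -0.9, -4.4]
width: 0.0479
grip_force: 38.7
```

{"fn": "arm_command", "kwargs": {"moves": [0,0,0.1,0,0,0,0.1,0,0,0,0.05,0,0,0,0,0]}}

```text
time: 15.97
ee_pos: [0.6141, 0.3124, 0.0939]
eef_rot: [0.304, 0.953, -0.0, -0.0]
ft_force: [0.6, -0.1, -4.0]
width: 0.0483
grip_force: 38.7
```

{"fn": "arm_command", "kwargs": {"moves": [0,0,0.05,0,0,0,0.05,0,0,0,0,0]}}

```text
time: 16.22
ee_pos: [0.6141, 0.3124, 0.093]
eef_rot: [0.304, 0.953, 0.0, -0.0]
ft_force: [-0.9, 0.4, -2.8]
width: 0.0482
grip_force: 38.7
```

{"fn": "arm_command", "kwargs": {"moves": [0,0,0.05,0,0,0,0,0,0,0,0,0]}}

```text
time: 16.47
ee_pos: [0.6143, 0.3124, 0.0928]
eef_rot: [0.305, 0.953, 0.0, 0.0]
ft_force: [0.1, -0.9, -1.1]
width: 0.0481
grip_force: 38.7
```

{"fn": "arm_command", "kwargs": {"moves": [0,0,0,0,0,0,0,0,0,0,0,0,0,0,0,0,0,0,0,0,0,0,0,0,0,0,0,0,0,0,-1,0,0,0,-2,0,0,0,-3,0,0,0,-3,0,0,0,-1,0], "fingers": 100}}

```text
time: 17.47
ee_pos: [0.6157, 0.3133, 0.1987]
eef_rot: [0.305, 0.952, 0.003, 0.002]
ft_force: [1.1, 0.5, 1.1]
width: 0.0875
grip_force: 0.0
```

```bash
python3 g.py .6035 -.3184 .16
```

```text
t 17.5 tcp [0.6157 0.3133 0.1987] psi 54.5 tilt 0.39 w 0.0875 F [1.1 0.5 1.1]
shift first cm [-35.64 -52.18   3.64] turn 0  | turned-first cm [-35.64 -52.18   3.64] j7 0.42
```

{"fn": "arm_command", "kwargs": {"moves": [-1,-1.5,0,0,-2,-2.9,0,0,-2,-2.9,0,0,-2,-2.9,0,0,-2,-2.9,0,0,-2,-2.9,0,0,-2,-2.9,0,0,-2,-2.9,0,0,-2,-2.9,0,0,-2,-2.9,0,0,-2,-2.9,0,0,-2,-2.9,0,0]}}

```text
time: 18.47
ee_pos: [0.6076, -0.0947, 0.1932]
eef_rot: [0.304, 0.953, 0.0, 0.0]
ft_force: [1.0, -0.2, -0.6]
width: 0.0872
grip_force: 0.0
```

{"fn": "arm_command", "kwargs": {"moves": [-2,-2.9,0,0,-2,-2.9,0,0,-2,-2.9,0,0,-2,-2.9,0,0,-2,-2.9,0,0,-1.6,-2.4,1,0,-1,-1.9,1.5,0,0,0,1.5,0,0,0,0,0,0,0,0,0]}}

```text
time: 19.3
ee_pos: [0.6012, -0.3185, 0.1522]
eef_rot: [0.304, 0.953, 0.0, -0.001]
ft_force: [0.4, -0.7, 0.6]
width: 0.0871
grip_force: 0.0
```

```bash
python3 g.py .6035 -.3184 .0575; python3 - <<'E'
from h import *
cv2.imwrite("pics/t3.png",cv2.resize(r.camera("top")[100:235,125:390,::-1],None,fx=3,fy=3,interpolation=cv2.INTER_CUBIC))
E
```

```text
t 19.3 tcp [ 0.6012 -0.3185  0.1522] psi 54.6 tilt 0.10 w 0.0871 F [ 0.4 -0.7  0.6]
shift first cm [-0.19  0.13  9.47] turn 0  | turned-first cm [-0.19  0.13  9.47] j7 1.46
```

View pics/t3.png

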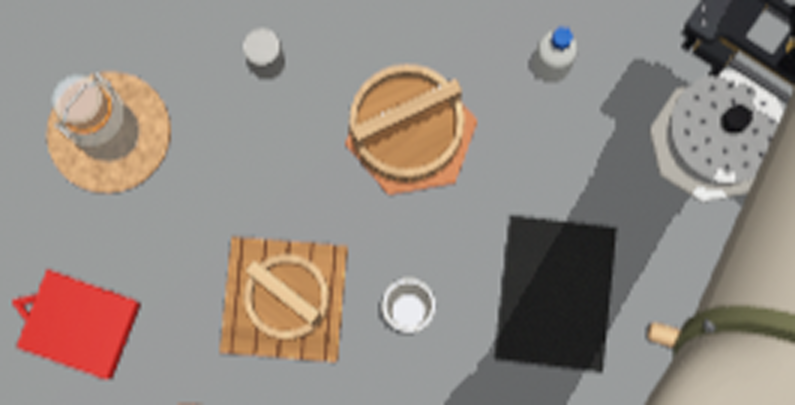

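The jar stands upright on the cork with its lid at about (80,95), and the rubber mat is clear. Next I pick up the base.

{"fn": "arm_command", "kwargs": {"moves": [-0.2,0.1,1.5,0,0,0,2,0,0,0,2,0,0,0,1.5,0,0,0,1.2,0,0,0,0.8,0,0,0,0.4,0,0,0,0,0]}}

```text
time: 20.02
ee_pos: [0.6038, -0.3192, 0.0585]
eef_rot: [0.304, 0.953, 0.0, -0.0]
ft_force: [-0.2, -0.2, -0.8]
width: 0.0867
grip_force: 0.0
```

{"fn": "arm_command", "kwargs": {"moves": [0,0,0,0,0,0,0,0,0,0,0,0,0,0,0,0,0,0,0,0,0,0,0,0,0,0,0,0,0,0,0,0,0,0,0,0,0,0,0,0,0,0,0,0,0,0,0,0], "fingers": 0, "squeeze": 30}}

```text
time: 21.02
ee_pos: [0.6038, -0.3194, 0.0585]
eef_rot: [0.304, 0.953, 0.0, 0.0]
ft_force: [0.5, 0.3, -0.2]
width: 0.0252
grip_force: 30.0
```

{"fn": "arm_command", "kwargs": {"moves": [0,0,0,0,0,0,-0.5,0,0,0,-1,0,0,0,-1.5,0,0,0,-2,0,0,0,-2,0,0,0,-1.5,0,0,0,-1,0,0,0,-0.5,0]}}

```text
time: 21.77
ee_pos: [0.604, -0.3201, 0.1606]
eef_rot: [0.305, 0.952, -0.0, 0.001]
ft_force: [-0.2, -0.3, -4.3]
width: 0.025
grip_force: 30.0
```

```bash
python3 g.py .444 -.1515 .15
```

```text
t 21.8 tcp [ 0.604  -0.3201  0.1606] psi 54.5 tilt 0.12 w 0.0250 F [-0.2 -0.3 -4.3]
shift first cm [22.81  4.45  1.02] turn 0  | turned-first cm [22.81  4.45  1.02] j7 1.46
```

{"fn": "arm_command", "kwargs": {"moves": [1,0.2,0,0,2.3,0.4,0,0,2.3,0.5,0,0,2.3,0.4,0,0,2.3,0.5,0,0,2.3,0.4,0,0,2.3,0.5,0,0,2.3,0.4,0,0,2.3,0.5,0,0,2.1,0.4,0,0,1.2,0.2,0,0,0,0,0,0]}}

```text
time: 22.77
ee_pos: [0.4427, -0.1505, 0.1583]
eef_rot: [0.304, 0.953, 0.0, -0.001]
ft_force: [0.6, 0.5, -3.0]
width: 0.025
grip_force: 30.0
```

{"fn": "arm_command", "kwargs": {"moves": [0,0,0,0,0,0,0,0]}}

```text
time: 22.93
ee_pos: [0.4446, -0.1528, 0.1586]
eef_rot: [0.305, 0.952, -0.0, 0.0]
ft_force: [-0.1, 0.4, -3.0]
width: 0.0252
grip_force: 30.0
```

```bash
python3 g.py .444 -.1515 .0585
```

```text
t 22.9 tcp [ 0.4446 -0.1528  0.1586] psi 54.5 tilt 0.03 w 0.0252 F [-0.1  0.4 -3. ]
shift first cm [ 0.13  0.07 10.01] turn 0  | turned-first cm [ 0.13  0.07 10.01] j7 1.19
```

{"fn": "arm_command", "kwargs": {"moves": [0.1,0.1,1.2,0,0,0,1.8,0,0,0,1.8,0,0,0,1.5,0,0,0,1.2,0,0,0,0.8,0,0,0,0.6,0,0,0,0.3,0,0,0,0.3,0,0,0,0.2,0,0,0,0.2,0,0,0,0,0]}}

```text
time: 23.93
ee_pos: [0.4441, -0.1507, 0.0595]
eef_rot: [0.304, 0.953, 0.0, 0.0]
ft_force: [0.4, -0.1, -3.1]
width: 0.025
grip_force: 30.0
```

{"fn": "arm_command", "kwargs": {"moves": [0,0,0.1,0,0,0,0,0,0,0,0,0]}}

```text
time: 24.18
ee_pos: [0.4441, -0.1507, 0.0587]
eef_rot: [0.304, 0.953, 0.0, 0.0]
ft_force: [-0.7, 0.0, -4.0]
width: 0.025
grip_force: 30.0
```

{"fn": "arm_command", "kwargs": {"moves": [0,0,0.1,0,0,0,0,0,0,0,0,0]}}

```text
time: 24.43
ee_pos: [0.4442, -0.1507, 0.0583]
eef_rot: [0.304, 0.953, 0.0, 0.0]
ft_force: [-4.1, 1.8, 7.4]
width: 0.0251
grip_force: 30.0
```

{"fn": "arm_command", "kwargs": {"moves": [0,0,0,0,0,0,0,0,0,0,0,0,0,0,0,0,0,0,0,0,0,0,-0.5,0,0,0,-1.5,0,0,0,-2.5,0,0,0,-3,0,0,0,-2,0,0,0,-1,0], "fingers": 100}}

```text
time: 25.35
ee_pos: [0.4451, -0.151, 0.1656]
eef_rot: [0.305, 0.952, 0.0, 0.002]
ft_force: [0.7, -0.1, 0.6]
width: 0.0848
grip_force: 0.0
```

```bash
python3 g.py .4365 .116 .14 -36;  python3 - <<'E'
from h import *
cv2.imwrite("pics/s4.png",cv2.resize(r.camera("side")[75:270,210:410,::-1],None,fx=3,fy=3,interpolation=cv2.INTER_CUBIC))
cv2.imwrite("pics/t4.png",r.camera("top")[:,:,::-1])
E
```

```text
t 25.4 tcp [ 0.4451 -0.151   0.1656] psi 54.5 tilt 0.23 w 0.0848 F [ 0.7 -0.1  0.6]
shift first cm [16.21 21.24  2.54] turn -89.5  | turned-first cm [-21.09  16.4    2.54] j7 1.19
```

View pics/s4.png

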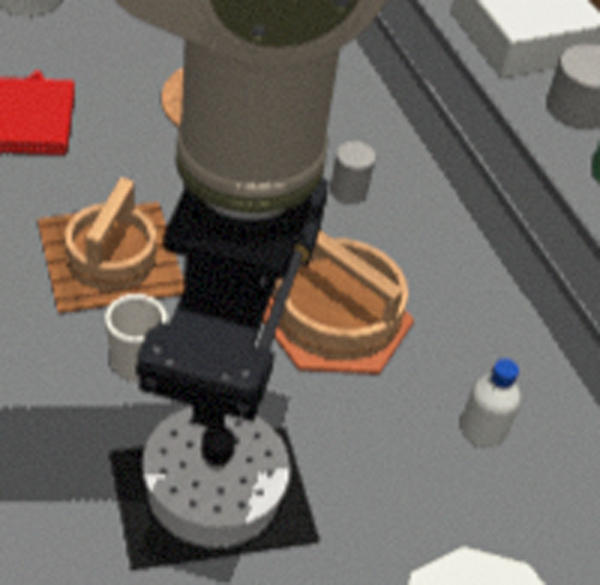

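The base sits upright and centred on the rubber mat. Now I refine the tier bars from the pre-motion pictures.

```bash
python3 - <<'E'
from h import *
def t(x,y,z): return T.w((x+.5)/3-.5+125,(y+.5)/3-.5+100,z)[:2]
def s(x,y,z): return S.w((x+.5)/3-.5+210,(y+.5)/3-.5+75,z)[:2]
print('hoops', t(286,296,.038).round(4), t(407,122,.042).round(4), s(111,240,.038).round(4), s(342,288,.042).round(4))
for n,f,ps,z in(('smallT',t,[(247,270),(255,261),(323,313),(314,322)],.072),('wideT',t,[(353,126),(357,138),(462,93),(456,81)],.078)):
    print(n,np.mean([f(*p,z) for p in ps],0).round(4))
im=cv2.imread("pics/top0.png"); 
for n,b,z in(('small',(203,183,236,215),.072),('wide',(240,122,282,160),.078)):
    x0,y0,x1,y1=b; c=cv2.resize(im[y0:y1,x0:x1],None,fx=8,fy=8,interpolation=cv2.INTER_CUBIC)
    cv2.imwrite(f"pics/z{n}.png",c)
a=cv2.imread("pics/zsmall.png");b=cv2.imread("pics/zwide.png");w=a.shape[1]+b.shape[1];o=np.zeros((max(a.shape[0],b.shape[0]),w,3),np.uint8);o[:a.shape[0],:a.shape[1]]=a;o[:b.shape[0],a.shape[1]:]=b;cv2.imwrite("pics/zz.png",o);print(a.shape)
E
```

```text
hoops [0.4358 0.1215] [0.6119 0.0017] [0.4364 0.1121] [ 0.6147 -0.0038]
smallT [0.4359 0.1191]
wideT [0.6137 0.0017]
(256, 264, 3)
```

View pics/zz.png

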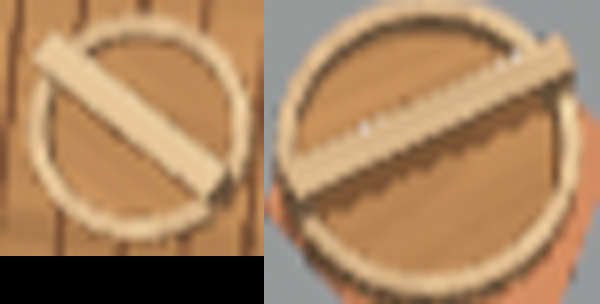

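{"fn": "arm_command", "kwargs": {"moves": [0.8,1.1,0,0,1.6,2.2,0,0,1.6,2.1,0,0,1.6,2.1,0,0,1.6,2.1,0,0,1.6,2.1,0,0,1.6,2.1,0,0,1.6,2.1,0,0,1.6,2.1,0,0,1.6,2.1,0,0,1,1.1,0,0,0,0,0,3]}}

```text
time: 26.45
ee_pos: [0.4335, 0.1193, 0.1608]
eef_rot: [0.327, 0.945, -0.0, -0.001]
ft_force: [0.1, -0.5, -0.3]
width: 0.087
grip_force: 0.0
```

{"fn": "arm_command", "kwargs": {"moves": [0,0,0,7,0,0,0,7,0,0,0,7,0,0,0,7,0,0,0,7,0,0,0,7,0,0,0,7,0,0,0,7,0,0,0,7,0,0,0,7,0,0,0,7,0,0,0,7]}}

```text
time: 27.45
ee_pos: [0.4341, 0.1157, 0.1607]
eef_rot: [0.878, 0.479, -0.001, -0.0]
ft_force: [0.0, 0.3, -0.1]
width: 0.0869
grip_force: 0.0
```

{"fn": "arm_command", "kwargs": {"moves": [0,0,0,4,0,0,0,0,0,0,0,0]}}

```text
time: 27.7
ee_pos: [0.4343, 0.1157, 0.1612]
eef_rot: [0.892, 0.452, -0.001, -0.0]
ft_force: [0.3, -0.3, -0.4]
width: 0.0867
grip_force: 0.0
```

```bash
python3 g.py .436 .1168 .048 -37; python3 - <<'E'
from h import *
cv2.imwrite("pics/s5.png",cv2.resize(r.camera("side")[100:200,200:300,::-1],None,fx=5,fy=5,interpolation=cv2.INTER_CUBIC))
E
```

```text
t 27.7 tcp [0.4343 0.1157 0.1612] psi -36.3 tilt 0.12 w 0.0867 F [ 0.3 -0.3 -0.4]
shift first cm [ 0.2   0.09 11.32] turn 0.7  | turned-first cm [ 0.2   0.09 11.32] j7 -1.0
```

View pics/s5.png

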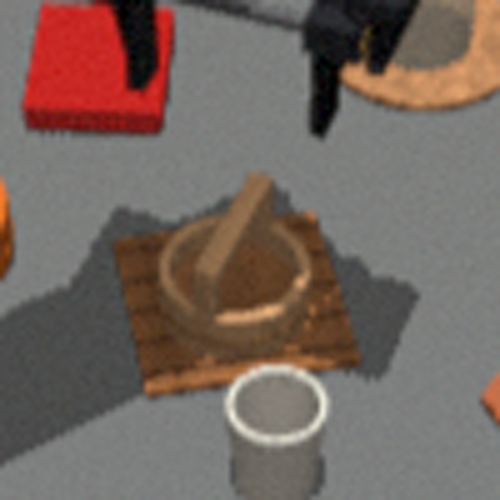

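The open fingers straddle the bar line, with tips at (142,85) and (320,130). I'll go down and grip.

{"fn": "arm_command", "kwargs": {"moves": [0.2,0.1,1.3,1,0,0,2,0,0,0,2,0,0,0,2,0,0,0,1.6,0,0,0,1.2,0,0,0,0.8,0,0,0,0.4,0,0,0,0.1,0,0,0,0,0]}}

```text
time: 28.58
ee_pos: [0.4371, 0.1171, 0.0487]
eef_rot: [0.897, 0.443, 0.0, -0.0]
ft_force: [0.7, 0.8, -0.2]
width: 0.087
grip_force: 0.0
```

{"fn": "arm_command", "kwargs": {"moves": [0,0,0,0,0,0,0,0,0,0,0,0,0,0,0,0,0,0,0,0,0,0,0,0,0,0,0,0,0,0,0,0,0,0,0,0,0,0,0,0,0,0,0,0,0,0,0,0], "fingers": 0, "squeeze": 20}}

```text
time: 29.58
ee_pos: [0.4369, 0.117, 0.0485]
eef_rot: [0.897, 0.443, -0.0, -0.0]
ft_force: [-0.9, 0.3, 0.1]
width: 0.015
grip_force: 0.2
```

{"fn": "arm_command", "kwargs": {"moves": [0,0,0,0,0,0,0,0,0,0,0,0]}}

```text
time: 29.83
ee_pos: [0.4369, 0.117, 0.0485]
eef_rot: [0.897, 0.443, -0.0, -0.0]
ft_force: [-0.2, 1.0, -0.8]
width: 0.0137
grip_force: 20.0
```

{"fn": "arm_command", "kwargs": {"moves": [0,0,-0.5,0,0,0,-1,0,0,0,-1.5,0,0,0,-2,0,0,0,-2,0,0,0,-2,0,0,0,-1.5,0,0,0,-1,0,0,0,-0.5,0,0,0,0,0]}}

```text
time: 30.67
ee_pos: [0.4374, 0.1171, 0.1696]
eef_rot: [0.897, 0.443, 0.001, 0.0]
ft_force: [0.3, -0.3, -1.2]
width: 0.0138
grip_force: 20.0
```

```bash
python3 g.py .603 -.317 .165; python3 - <<'E'
from h import *
cv2.imwrite("pics/s6.png",cv2.resize(r.camera("side")[60:200,200:340,::-1],None,fx=4,fy=4,interpolation=cv2.INTER_CUBIC))
E
```

```text
t 30.7 tcp [0.4374 0.1171 0.1696] psi -37.5 tilt 0.10 w 0.0138 F [ 0.3 -0.3 -1.2]
shift first cm [-24.39  39.54   0.47] turn 0  | turned-first cm [-24.39  39.54   0.47] j7 -1.02
```

View pics/s6.png

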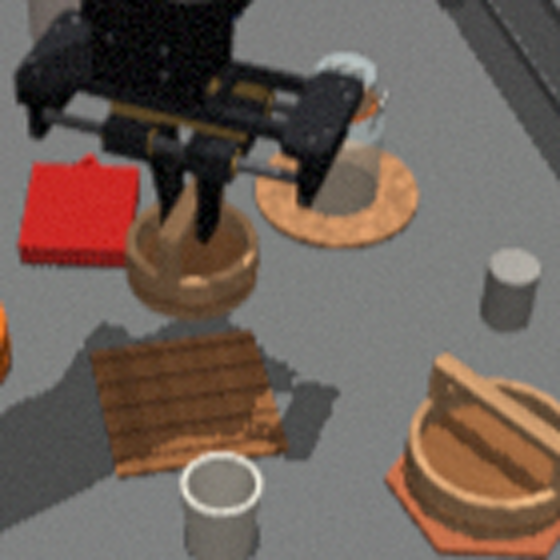

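The small tier is held level. I'll carry it to the oct tile.

{"fn": "arm_command", "kwargs": {"moves": [-0.7,1.1,0,0,-1.4,2.3,0,0,-1.4,2.3,0,0,-1.4,2.3,0,0,-1.4,2.3,0,0,-1.4,2.3,0,0,-1.4,2.3,0,0,-1.4,2.3,0,0,-1.4,2.3,0,0,-1.4,2.3,0,0,-1.4,2.3,0,0,-1.4,2.3,0,0]}}

```text
time: 31.72
ee_pos: [0.5483, -0.1725, 0.1671]
eef_rot: [0.897, 0.443, -0.001, -0.001]
ft_force: [1.0, 0.4, -0.4]
width: 0.0138
grip_force: 20.0
```

{"fn": "arm_command", "kwargs": {"moves": [-1.4,2.3,0,0,-1.4,2.3,0,0,-1.4,2.3,0,0,-1.4,2.3,0,0,-1.4,2.3,0,0,-0.8,1.1,0,0,-0.5,0.5,0,0,0,0,0,0,0,0,0,0]}}

```text
time: 32.47
ee_pos: [0.6017, -0.3162, 0.1675]
eef_rot: [0.897, 0.443, -0.0, -0.001]
ft_force: [0.7, 0.4, -0.5]
width: 0.0135
grip_force: 20.0
```

```bash
python3 g.py .603 -.317 .049
```

```text
t 32.5 tcp [ 0.6017 -0.3162  0.1675] psi -37.5 tilt 0.10 w 0.0135 F [ 0.7  0.4 -0.5]
shift first cm [1.000e-02 1.700e-01 1.185e+01] turn 0  | turned-first cm [1.000e-02 1.700e-01 1.185e+01] j7 -0.16
```

{"fn": "arm_command", "kwargs": {"moves": [0,0.1,1.2,0,0,0,2,0,0,0,2,0,0,0,2,0,0,0,1.8,0,0,0,1.2,0,0,0,0.7,0,0,0,0.4,0,0,0,0.3,0,0,0,0.2,0,0,0,0.1,0,0,0,0,0]}}

```text
time: 33.47
ee_pos: [0.6032, -0.3177, 0.05]
eef_rot: [0.897, 0.443, 0.0, 0.0]
ft_force: [0.6, -0.5, -0.6]
width: 0.014
grip_force: 20.0
```

{"fn": "arm_command", "kwargs": {"moves": [0,0,0.1,0,0,0,0,0,0,0,0,0]}}

```text
time: 33.72
ee_pos: [0.6031, -0.3176, 0.0487]
eef_rot: [0.897, 0.443, 0.0, 0.0]
ft_force: [0.5, 0.2, -0.3]
width: 0.0141
grip_force: 20.0
```

{"fn": "arm_command", "kwargs": {"moves": [0,0,0.1,0,0,0,0,0,0,0,0,0]}}

```text
time: 33.97
ee_pos: [0.6031, -0.3176, 0.0486]
eef_rot: [0.897, 0.443, 0.0, 0.0]
ft_force: [-2.6, 1.2, 7.9]
width: 0.0139
grip_force: 20.0
```

{"fn": "arm_command", "kwargs": {"moves": [0,0,0,0,0,0,0,0,0,0,0,0,0,0,0,0,0,0,0,0,0,0,-0.5,0,0,0,-1.5,0,0,0,-2.5,0,0,0,-3,0,0,0,-3,0,0,0,-2,0], "fingers": 100}}

```text
time: 34.88
ee_pos: [0.6036, -0.3181, 0.1762]
eef_rot: [0.897, 0.443, 0.001, 0.001]
ft_force: [0.6, 0.9, -0.2]
width: 0.0793
grip_force: 0.0
```

```bash
python3 g.py .614 -.001 .15 27
```

```text
t 34.9 tcp [ 0.6036 -0.3181  0.1762] psi -37.5 tilt 0.19 w 0.0793 F [ 0.6  0.9 -0.2]
shift first cm [ 25.8  -18.47   2.59] turn -64.5  | turned-first cm [27.78 15.32  2.59] j7 -0.16
```

{"fn": "arm_command", "kwargs": {"moves": [1.3,-0.9,0,0,2.4,-1.7,0,0,2.4,-1.7,0,0,2.4,-1.7,0,0,2.4,-1.7,0,0,2.4,-1.7,0,0,2.4,-1.7,0,0,2.4,-1.7,0,0,2.4,-1.8,0,0,2.4,-1.8,0,0,1.9,-1.4,0,0,1,-0.7,0,0]}}

```text
time: 35.88
ee_pos: [0.6125, 0.0044, 0.1723]
eef_rot: [0.896, 0.445, 0.0, -0.001]
ft_force: [0.5, 1.1, -0.6]
width: 0.0871
grip_force: 0.0
```

{"fn": "arm_command", "kwargs": {"moves": [0,0,0,-6.5,0,0,0,-6.5,0,0,0,-6.5,0,0,0,-6.5,0,0,0,-6.5,0,0,0,-6.5,0,0,0,-6.5,0,0,0,-6.5,0,0,0,-6.5,0,0,0,-6,0,0,0,0,0,0,0,0]}}

```text
time: 36.88
ee_pos: [0.6129, -0.0009, 0.1723]
eef_rot: [0.524, 0.852, -0.0, -0.0]
ft_force: [-0.6, -0.6, -0.1]
width: 0.0871
grip_force: 0.0
```

```bash
python3 g.py .614 -.001 .054 27;  python3 - <<'E'
from h import *
cv2.imwrite("pics/s7.png",cv2.resize(r.camera("side")[90:300,250:410,::-1],None,fx=2.8,fy=2.8,interpolation=cv2.INTER_CUBIC))
E
```

```text
t 36.9 tcp [ 0.6129 -0.0009  0.1723] psi 26.8 tilt 0.02 w 0.0871 F [-0.6 -0.6 -0.1]
shift first cm [-0.06  0.1  11.83] turn -0.2  | turned-first cm [-0.06  0.1  11.83] j7 0.38
```

View pics/s7.png

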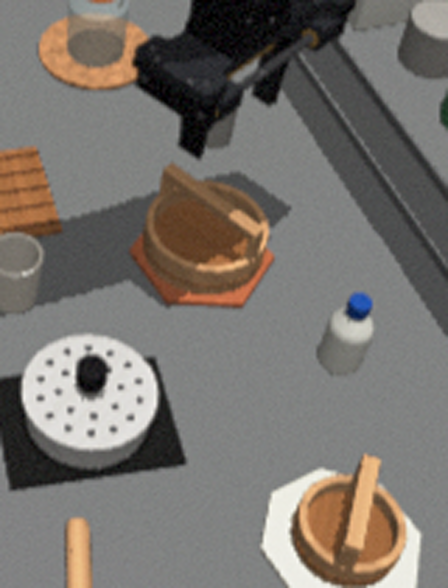

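The gripper is centred over the wide tier and the small tier stands on the oct tile. I'll go down.

{"fn": "arm_command", "kwargs": {"moves": [0,0.1,1.4,0,0,0,2,0,0,0,2,0,0,0,2,0,0,0,1.8,0,0,0,1.2,0,0,0,0.8,0,0,0,0.5,0,0,0,0.2,0,0,0,0,0]}}

```text
time: 37.77
ee_pos: [0.6141, 0.0002, 0.0538]
eef_rot: [0.522, 0.853, 0.0, 0.0]
ft_force: [0.4, -0.8, 0.3]
width: 0.0874
grip_force: 0.0
```

{"fn": "arm_command", "kwargs": {"moves": [0,0,0,0,0,0,0,0,0,0,0,0,0,0,0,0,0,0,0,0,0,0,0,0,0,0,0,0,0,0,0,0,0,0,0,0,0,0,0,0,0,0,0,0,0,0,0,0], "fingers": 0, "squeeze": 25}}

```text
time: 38.77
ee_pos: [0.6139, 0.0003, 0.0536]
eef_rot: [0.522, 0.853, 0.0, 0.0]
ft_force: [-0.6, 0.6, -0.3]
width: 0.0151
grip_force: 0.2
```

{"fn": "arm_command", "kwargs": {"moves": [0,0,0,0,0,0,0,0,0,0,0,0]}}

```text
time: 39.02
ee_pos: [0.6139, 0.0003, 0.0536]
eef_rot: [0.522, 0.853, 0.0, 0.0]
ft_force: [0.6, 0.7, -0.2]
width: 0.0135
grip_force: 25.0
```

{"fn": "arm_command", "kwargs": {"moves": [0,0,-0.5,0,0,0,-1,0,0,0,-1.5,0,0,0,-2,0,0,0,-2,0,0,0,-2,0,0,0,-1.5,0,0,0,-1,0,0,0,-0.5,0,0,0,0,0]}}

```text
time: 39.85
ee_pos: [0.6143, 0.0002, 0.1747]
eef_rot: [0.522, 0.853, 0.0, 0.001]
ft_force: [0.1, 0.4, -2.0]
width: 0.0137
grip_force: 25.0
```

```bash
python3 g.py .438 .1245 .165;python3 - <<'E'
from h import *
im=r.camera("side"); cv2.imwrite("pics/s8.png",cv2.resize(im[90:230,200:350,::-1],None,fx=4,fy=4,interpolation=cv2.INTER_CUBIC))
E
```

```text
t 39.9 tcp [6.143e-01 2.000e-04 1.747e-01] psi 27.0 tilt 0.09 w 0.0137 F [ 0.1  0.4 -2. ]
shift first cm [ 19.09 -10.05   0.95] turn 0  | turned-first cm [ 19.09 -10.05   0.95] j7 0.38
```

View pics/s8.png

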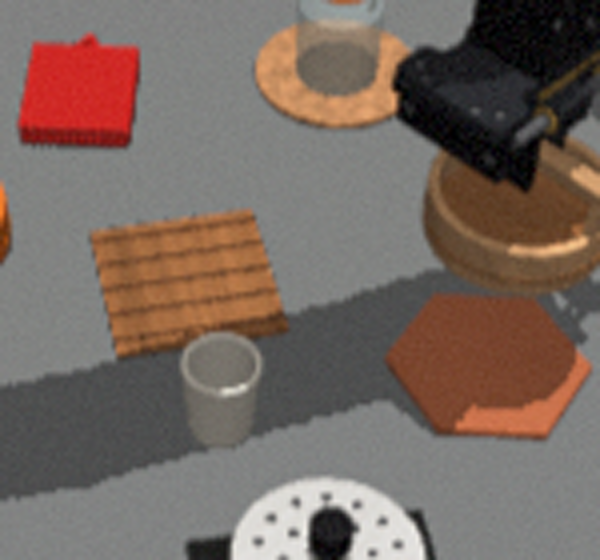

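The wide tier is held level, and the slat board and hex tile are bare. That used the last of my picture views, so from here I check by numbers only.

{"fn": "arm_command", "kwargs": {"moves": [0.9,-0.5,0,0,2.2,-1.1,0,0,2.2,-1.2,0,0,2.2,-1.1,0,0,2.2,-1.2,0,0,2.2,-1.1,0,0,2.2,-1.2,0,0,2.2,-1.1,0,0,1.8,-1,0,0,1,-0.5,0,0,0,0,0,0,0,0,0,0]}}

```text
time: 40.9
ee_pos: [0.4377, 0.1247, 0.1733]
eef_rot: [0.522, 0.853, -0.0, 0.0]
ft_force: [-0.2, 0.4, -2.4]
width: 0.0135
grip_force: 25.0
```

```bash
python3 g.py .438 .1245 .055; python3 - <<'E'
from h import *
v=[(387,357),(435,293),(528,295),(591,366),(547,436),(440,432)]
print('hexS',np.mean([S.w((x+.5)/4-.5+200,(y+.5)/4-.5+90,.006)[:2] for x,y in v],0))
for c in(T,S):
    I=c and r.camera(c.n).astype(int); u0,v0=c.px((.611,-.004,.006)).astype(int)
    m=(I[:,:,0]-I[:,:,2]>50).astype(np.uint8); k=np.zeros_like(m);k[v0-32:v0+32,u0-36:u0+36]=1;m&=k
    n,l,st,ce=cv2.connectedComponentsWithStats(m);j=1+st[1:,4].argmax();print(c.n,'hex',c.w(*ce[j],.006)[:2],st[j])
E
```

```text
t 40.9 tcp [0.4377 0.1247 0.1733] psi 27.1 tilt 0.02 w 0.0135 F [-0.2  0.4 -2.4]
shift first cm [-0.02  0.02 11.83] turn 0  | turned-first cm [-0.02  0.02 11.83] j7 0.09
hexS [ 0.61346379 -0.0051657 ]
top hex [ 0.61115125 -0.00275035] [ 240  124   44   41 1277]
side hex [ 0.61211586 -0.00812519] [ 296  163   52   37 1375]
```

{"fn": "arm_command", "kwargs": {"moves": [0,0,1.3,0,0,0,2,0,0,0,2,0,0,0,2,0,0,0,1.8,0,0,0,1.2,0,0,0,0.6,0,0,0,0.4,0,0,0,0.3,0,0,0,0.2,0,0,0,0.1,0,0,0,0,0]}}

```text
time: 42.0
ee_pos: [0.4383, 0.1249, 0.0549]
eef_rot: [0.522, 0.853, 0.0, 0.0]
ft_force: [-0.2, -0.2, -1.6]
width: 0.0137
grip_force: 25.0
```

{"fn": "arm_command", "kwargs": {"moves": [0,0,0.1,0,0,0,0,0,0,0,0,0]}}

```text
time: 42.25
ee_pos: [0.438, 0.1249, 0.0537]
eef_rot: [0.522, 0.853, 0.0, 0.0]
ft_force: [0.0, -0.1, -1.4]
width: 0.0136
grip_force: 25.0
```

{"fn": "arm_command", "kwargs": {"moves": [0,0,0.1,0,0,0,0,0,0,0,0,0]}}

```text
time: 42.5
ee_pos: [0.4382, 0.125, 0.0534]
eef_rot: [0.522, 0.853, 0.0, 0.0]
ft_force: [-3.9, -1.3, 9.2]
width: 0.0137
grip_force: 25.0
```

{"fn": "arm_command", "kwargs": {"moves": [0,0,0,0,0,0,0,0,0,0,0,0,0,0,0,0,0,0,0,0,0,0,-0.5,0,0,0,-1.5,0,0,0,-2.5,0,0,0,-3,0,0,0,-3,0,0,0,-2,0], "fingers": 100}}

```text
time: 43.42
ee_pos: [0.4386, 0.1252, 0.1807]
eef_rot: [0.522, 0.853, 0.001, 0.001]
ft_force: [0.8, 0.4, 0.1]
width: 0.079
grip_force: 0.0
```

```bash
python3 g.py .603 -.3176 .165 -37.5
```

```text
t 43.4 tcp [0.4386 0.1252 0.1807] psi 27.1 tilt 0.16 w 0.0790 F [0.8 0.4 0.1]
shift first cm [-46.91  -5.5    1.57] turn 64.6  | turned-first cm [-25.12  40.     1.57] j7 0.1
```

{"fn": "arm_command", "kwargs": {"moves": [-1.8,-0.2,0,0,-3.4,-0.4,0,0,-3.4,-0.4,0,0,-3.4,-0.4,0,0,-3.4,-0.4,0,0,-3.4,-0.4,0,0,-3.4,-0.4,0,0,-3.4,-0.4,0,0,-3.4,-0.4,0,0,-3.4,-0.4,0,0,-3.4,-0.4,0,0,-3.4,-0.4,0,0]}}

```text
time: 44.42
ee_pos: [0.5756, -0.2467, 0.1778]
eef_rot: [0.522, 0.853, 0.0, 0.0]
ft_force: [0.8, 0.4, 0.7]
width: 0.0868
grip_force: 0.0
```

{"fn": "arm_command", "kwargs": {"moves": [-3.4,-0.4,0,0,-3,-0.3,0,0,-1.3,-0.2,0,0,0,0,0,7,0,0,0,7,0,0,0,7,0,0,0,7,0,0,0,7,0,0,0,7,0,0,0,7,0,0,0,7,0,0,0,7]}}

```text
time: 45.42
ee_pos: [0.6022, -0.3176, 0.1777]
eef_rot: [0.892, 0.452, 0.0, -0.0]
ft_force: [0.7, 0.1, -0.3]
width: 0.0873
grip_force: 0.0
```

{"fn": "arm_command", "kwargs": {"moves": [0,0,1,1.5,0,0,0,0,0,0,0,0]}}

```text
time: 45.67
ee_pos: [0.6018, -0.3174, 0.1665]
eef_rot: [0.896, 0.444, -0.001, -0.001]
ft_force: [0.3, -0.5, 0.4]
width: 0.087
grip_force: 0.0
```

```bash
python3 g.py .6031 -.3176 .0485 -37.5; python3 - <<'E'
from h import *
for n in("top","side"): cv2.imwrite(f"pics/{n}9.png",r.camera(n)[:,:,::-1])
# wide hoop: centroid of rim-hull at z=.042 by brightness contrast in both views -> compare with same method on frame 0 (known pick TCP)
for c in(T,S):
    I=cv2.imread(f"pics/{c.n}9.png").astype(int); u,v=c.px((.438,.1245,.042)).astype(int)
    g=cv2.GaussianBlur(I.astype(np.uint8),(3,3),0)[v-30:v+30,u-30:u+30]
    g=cv2.resize(cv2.cvtColor(g,cv2.COLOR_BGR2GRAY),None,fx=4,fy=4,interpolation=cv2.INTER_CUBIC)
    m=(g>150).astype(np.uint8); n,l,st,ce=cv2.connectedComponentsWithStats(m); j=1+st[1:,4].argmax(); h=cv2.findContours((l==j).astype(np.uint8),0,1)[0]
    e=cv2.fitEllipse(cv2.convexHull(max(h,key=len))); print(c.n,e, c.w(e[0][0]/4+u-30-.375,e[0][1]/4+v-30-.375,.042)[:2].round(4),st[j])
E
```

```text
t 45.7 tcp [ 0.6018 -0.3174  0.1665] psi -37.2 tilt 0.11 w 0.0870 F [ 0.3 -0.5  0.4]
shift first cm [ 0.07  0.14 11.79] turn 0.3  | turned-first cm [ 0.07  0.14 11.79] j7 -0.11Traceback (most recent call last):
  File "<stdin>", line 9, in <module>
cv2.error: OpenCV(4.12.0) /io/opencv/modules/imgproc/src/shapedescr.cpp:361: error: (-201:Incorrect size of input array) There should be at least 5 points to fit the ellipse in function 'fitEllipseNoDirect'
```

{"fn": "arm_command", "kwargs": {"moves": [0.1,0.1,1.4,0,0,0,2,0,0,0,2,0,0,0,2,0,0,0,1.8,0,0,0,1.2,0,0,0,0.8,0,0,0,0.5,0,0,0,0.1,0,0,0,0,0]}}

```text
time: 46.6
ee_pos: [0.6039, -0.3178, 0.0499]
eef_rot: [0.897, 0.443, 0.0, 0.0]
ft_force: [0.4, -0.7, 1.3]
width: 0.0869
grip_force: 0.0
```

{"fn": "arm_command", "kwargs": {"moves": [0,0,0,0,0,0,0,0,0,0,0,0,0,0,0,0,0,0,0,0,0,0,0,0,0,0,0,0,0,0,0,0,0,0,0,0,0,0,0,0,0,0,0,0,0,0,0,0], "fingers": 0, "squeeze": 20}}

```text
time: 47.6
ee_pos: [0.6036, -0.3177, 0.0495]
eef_rot: [0.897, 0.443, 0.0, -0.0]
ft_force: [-0.4, 0.6, 1.1]
width: 0.0152
grip_force: 0.0
```

{"fn": "arm_command", "kwargs": {"moves": [0,0,0,0,0,0,0,0,0,0,0,0]}}

```text
time: 47.85
ee_pos: [0.6036, -0.3176, 0.0495]
eef_rot: [0.897, 0.443, 0.0, -0.0]
ft_force: [-1.2, 0.4, -0.3]
width: 0.0135
grip_force: 20.0
```

{"fn": "arm_command", "kwargs": {"moves": [0,0,-0.5,0,0,0,-1,0,0,0,-1.5,0,0,0,-2,0,0,0,-2,0,0,0,-2,0,0,0,-1.5,0,0,0,-1,0,0,0,-0.5,0,0,0,0,0]}}

```text
time: 48.68
ee_pos: [0.604, -0.3179, 0.1709]
eef_rot: [0.897, 0.443, 0.001, 0.001]
ft_force: [-0.6, -0.5, -1.0]
width: 0.014
grip_force: 20.0
```

```bash
python3 g.py .612 -.004 .165; python3 - <<'E'
from h import *
f=lambda x,y,z:S.w((x+.5)/2.8-.5+250,(y+.5)/2.8-.5+90,z)[:2].round(4)
print('small hoop on oct (side)',f(352,517,.038),'tcp .6031 -.3176; base knob',f(91,372,.0745), 'base top centre',f(90,392,.051))
a=cv2.imread("pics/top9.png")
# wide tier mask vs slat in top view: gradient/edges are hard; try Hough circles
for n,c,z,R_ in(('top',T,.042,.058),('top',T,.051,.057)):
    p=(.438,.1245,z) if z==.042 else (.444,-.151,z); u,v=c.px(p); rr=R_*c.K[0]/(c.o[2]-z)
    g=cv2.resize(cv2.cvtColor(a,6)[int(v)-32:int(v)+32,int(u)-32:int(u)+32],None,fx=4,fy=4,interpolation=cv2.INTER_CUBIC)
    k=cv2.HoughCircles(g,cv2.HOUGH_GRADIENT,2,200,param1=80,param2=10,minRadius=int(rr*4)-4,maxRadius=int(rr*4)+4)
    if k is not None:
        q=k[0][0]; print(p,c.w((q[0]+.5)/4-.5+int(u)-32,(q[1]+.5)/4-.5+int(v)-32,z)[:2].round(4),q,rr*4)
E
```

```text
t 48.7 tcp [ 0.604  -0.3179  0.1709] psi -37.5 tilt 0.11 w 0.0140 F [-0.6 -0.5 -1. ]
shift first cm [ 25.4  -18.46   0.57] turn 0  | turned-first cm [ 25.4  -18.46   0.57] j7 -0.12
small hoop on oct (side) [ 0.6072 -0.3137] tcp .6031 -.3176; base knob [ 0.4458 -0.1505] base top centre [ 0.4452 -0.1543]
(0.438, 0.1245, 0.042) [0.4382 0.1259] [131.  131.   77.4] 79.26676895788395
(0.444, -0.151, 0.051) [ 0.4458 -0.1487] [129.  131.   76.4] 78.57829220692841
```

```bash
python3 - <<'E'
from h import *
a=cv2.imread("pics/top0.png")
c=T
for p,R_ in(((.436,.118,.038),.042),((.614,0,.042),.058)):
    z=p[2];u,v=c.px(p); rr=R_*c.K[0]/(c.o[2]-z)
    g=cv2.resize(cv2.cvtColor(a,6)[int(v)-32:int(v)+32,int(u)-32:int(u)+32],None,fx=4,fy=4,interpolation=cv2.INTER_CUBIC)
    k=cv2.HoughCircles(g,cv2.HOUGH_GRADIENT,1,10,param1=80,param2=8,minRadius=int(rr*4)-5,maxRadius=int(rr*4)+4)
    for q in k[0][:3]: print(p,c.w((q[0]+.5)/4-.5+int(u)-32,(q[1]+.5)/4-.5+int(v)-32,z)[:2].round(4),q,rr*4)
E
```

```text
(0.436, 0.118, 0.038) [0.4368 0.1223] [124.5 129.5  56. ] 57.18073445502837
(0.436, 0.118, 0.038) [0.4323 0.1296] [114.5 135.5  59.3] 57.18073445502837
(0.436, 0.118, 0.038) [0.4361 0.1141] [135.5 130.5  52.7] 57.18073445502837
(0.614, 0, 0.042) [0.6145 0.002 ] [130.5 131.5  74.7] 79.26676895788395
(0.614, 0, 0.042) [0.6059 0.0012] [131.5 142.5  74.7] 79.26676895788395
(0.614, 0, 0.042) [0.5981 0.0035] [128.5 152.5  75.8] 79.26676895788395
```

{"fn": "arm_command", "kwargs": {"moves": [1.3,-0.9,0,0,2.4,-1.7,0,0,2.4,-1.7,0,0,2.4,-1.7,0,0,2.4,-1.7,0,0,2.4,-1.7,0,0,2.4,-1.7,0,0,2.4,-1.8,0,0,2.4,-1.8,0,0,2.4,-1.8,0,0,1.5,-1.2,0,0,1,-0.8,0,0]}}

```text
time: 49.68
ee_pos: [0.6103, 0.0005, 0.1683]
eef_rot: [0.896, 0.444, -0.001, -0.001]
ft_force: [1.3, -0.4, -0.2]
width: 0.0135
grip_force: 20.0
```

{"fn": "arm_command", "kwargs": {"moves": [0,0,0,0,0,0,0,0,0,0,0,0]}}

```text
time: 49.93
ee_pos: [0.611, -0.0055, 0.1692]
eef_rot: [0.897, 0.442, -0.0, 0.0]
ft_force: [-0.4, -0.7, -1.7]
width: 0.0134
grip_force: 20.0
```

```bash
python3 g.py .612 -.004 .050
```

```text
t 49.9 tcp [ 0.611  -0.0055  0.1692] psi -37.6 tilt 0.06 w 0.0134 F [-0.4 -0.7 -1.7]
shift first cm [ 1.900e-01 -1.000e-02  1.192e+01] turn 0  | turned-first cm [ 1.900e-01 -1.000e-02  1.192e+01] j7 -0.66
```

{"fn": "arm_command", "kwargs": {"moves": [0,0,1.3,0,0,0,2,0,0,0,2,0,0,0,2,0,0,0,1.8,0,0,0,1.2,0,0,0,0.6,0,0,0,0.4,0,0,0,0.3,0,0,0,0.2,0,0,0,0.1,0,0,0,0,0]}}

```text
time: 50.93
ee_pos: [0.6115, -0.0035, 0.051]
eef_rot: [0.897, 0.443, 0.0, 0.0]
ft_force: [0.3, -0.5, -0.6]
width: 0.0138
grip_force: 20.0
```

{"fn": "arm_command", "kwargs": {"moves": [0,0,0.1,0,0,0,0,0,0,0,0,0]}}

```text
time: 51.18
ee_pos: [0.6113, -0.0034, 0.0497]
eef_rot: [0.897, 0.443, 0.0, -0.0]
ft_force: [0.1, 0.2, -0.8]
width: 0.0142
grip_force: 20.0
```

{"fn": "arm_command", "kwargs": {"moves": [0,0,-0.2,0,-0.3,0,0,0,0,0,0.1,0,0,0,0.1,0,0,0,0.1,0,0,0,0,0,0,0,0,0]}}

```text
time: 51.77
ee_pos: [0.6093, -0.0061, 0.0493]
eef_rot: [0.897, 0.443, -0.0, -0.0]
ft_force: [-4.4, 0.1, 7.0]
width: 0.0136
grip_force: 20.0
```

{"fn": "arm_command", "kwargs": {"moves": [0,0,0,0,0,0,0,0,0,0,0,0,0,0,0,0,0,0,0,0,0,0,-0.5,0,0,0,-1.5,0,0,0,-2.5,0,0,0,-3,0,0,0,-3,0,0,0,-2,0], "fingers": 100}}

```text
time: 52.68
ee_pos: [0.6102, -0.006, 0.1771]
eef_rot: [0.897, 0.443, 0.001, 0.001]
ft_force: [-0.3, 0.2, 1.0]
width: 0.0791
grip_force: 0.0
```

```bash
python3 g.py .42 -.35 .22
```

```text
t 52.7 tcp [ 0.6102 -0.006   0.1771] psi -37.5 tilt 0.18 w 0.0791 F [-0.3  0.2  1. ]
shift first cm [-38.86   5.84  -4.37] turn 0  | turned-first cm [-38.86   5.84  -4.37] j7 -0.66
```

{"fn": "arm_command", "kwargs": {"moves": [-1.6,0,-1,0,-3.4,0.5,-0.5,0,-3.4,0.5,-0.5,0,-3.4,0.5,-0.5,0,-3.4,0.5,-0.5,0,-3.4,0.5,-0.5,0,-3.4,0.5,-0.5,0,-3.4,0.5,0,0,-3.4,0.5,0,0,-3.4,0.5,0,0,-3.4,0.5,0,0,-1.7,0.3,0,0]}}

```text
time: 53.68
ee_pos: [0.4217, -0.3382, 0.2143]
eef_rot: [0.898, 0.441, -0.0, 0.001]
ft_force: [0.2, -0.8, 0.1]
width: 0.0865
grip_force: 0.0
```

{"fn": "arm_command", "kwargs": {"moves": [0,0,0,0,0,0,0,0,0,0,0,0]}}

```text
time: 53.93
ee_pos: [0.4253, -0.3333, 0.2136]
eef_rot: [0.896, 0.443, 0.0, -0.0]
ft_force: [-0.4, 0.0, -1.0]
width: 0.0869
grip_force: 0.0
```

```bash
python3 - <<'E'
from h import *
a=r.camera("top")[:,:,::-1].copy(); b=r.camera("side")[:,:,::-1].copy(); cv2.imwrite("pics/top10.png",a);cv2.imwrite("pics/side10.png",b)
def hough(c,a,p,R_,n):
    z=p[2];u,v=c.px(p); rr=R_*c.K[0]/(c.o[2]-z)
    g=cv2.resize(cv2.cvtColor(a,6)[int(v)-32:int(v)+32,int(u)-32:int(u)+32],None,fx=4,fy=4,interpolation=cv2.INTER_CUBIC)
    k=cv2.HoughCircles(g,cv2.HOUGH_GRADIENT,1,10,param1=80,param2=8,minRadius=int(rr*4)-5,maxRadius=int(rr*4)+4)
    if k is not None:
        for q in k[0][:2]: print(n,c.w((q[0]+.5)/4-.5+int(u)-32,(q[1]+.5)/4-.5+int(v)-32,z)[:2].round(4),q,(rr*4).round(1))
hough(T,a,(.612,-.004,.038),.042,'small, hex top .6105,-.003')
hough(T,a,(.438,.1245,.042),.058,'wide, slat top .4368 .1263')
hough(T,a,(.444,-.151,.051),.057,'base, rubber top .4439 -.1499')
# hex by colour around the tier, cup shift, seal of the jar
def cen(c,I,p,f,h,z):
    u,v=c.px(p).astype(int); m=f(I[v-h:v+h,u-h:u+h].astype(int)).astype(np.uint8); n,l,st,ce=cv2.connectedComponentsWithStats(m); j=1+st[1:,4].argmax(); return c.w(ce[j][0]+u-h,ce[j][1]+v-h,z)[:2].round(4),st[j,4]
for I in(cv2.imread("pics/top0.png"),a): print('cup',cen(T,I,(.427,.002,.06),lambda x:x.min(2)>170,12,.06))
f=lambda x:(x[:,:,2]-x[:,:,0]>60)
print('hex+small',cen(T,a,(.611,-.004,.006),f,26,.006))
for c,I in((T,a),(S,b)): print('jar seal',c.n,cen(c,I,(.614,.312,.092),lambda x:(x[:,:,2]-x[:,:,0]>90),9,.092))
E
```

```text
small, hex top .6105,-.003 [ 0.6071 -0.0026] [128.5 138.5  57.1] 57.2
small, hex top .6105,-.003 [ 0.5985 -0.0026] [128.5 149.5  53.8] 57.2
wide, slat top .4368 .1263 [0.4385 0.1263] [130.5 130.5  76.9] 79.3
wide, slat top .4368 .1263 [0.4318 0.1225] [135.5 139.5  76.9] 79.3
base, rubber top .4439 -.1499 [ 0.4439 -0.1491] [129.5 133.5  78. ] 78.6
base, rubber top .4439 -.1499 [ 0.4491 -0.1419] [119.5 126.5  81.4] 78.6
cup (array([0.4223, 0.0007]), np.int32(187))
cup (array([0.4223, 0.0008]), np.int32(188))
hex+small (array([ 0.6112, -0.0024]), np.int32(1210))
jar seal top (array([0.6068, 0.2941]), np.int32(20))Traceback (most recent call last):
  File "<stdin>", line 18, in <module>
  File "<stdin>", line 14, in cen
ValueError: attempt to get argmax of an empty sequence
```

Every placed thing measures within about 4 mm of its pad centre. The cup hasn't moved, and the jar was upright on the cork in the last picture, so I'm handing in.

```bash
python3 -c "
from bench import r
print(r.close_job())"
```

```text
the job is handed in; nothing more can be done
None
```

I moved all four things to their own pads and handed the job in at about 54 s: the three I could measure are within about 4 mm of centre, the jar looked upright and centred on the cork in the last picture I viewed, and the cup has not moved; no verdict came back.

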